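# Free a child-locked cupboard door with a screwdriver

## Task

The door of the little workshop cupboard hangs ajar on its child-safety latch. Take the screwdriver from the rack, reach down with its shaft through the narrow slot behind the door's top edge, gently press the sprung latch arm down just far enough and keep it down while you draw the door past the catch, without straining the plastic; then swing the door wide open. Put the screwdriver back into its hole in the rack, let go of it, and leave everything else where it lies.

Things in the scene. Friction and masses are not known exactly. Their poses are not given: they have to be found in the camera images.
- cupboard: small wooden cupboard, fixed on the table: 110 mm deep (its x), 170 mm wide (its y), top at 125 mm. Origin: centre of its underside; its front looks to its own -x, carcass front plane at x = -55 mm. One door covers the front from 8 to 125 mm height, hinged at the +y edge. A white child-safety latch on the door's inside holds it ajar: its barb stands behind a slotted strike inside, under the top.
- door_hinge (a point): point on the door's vertical hinge axis, level with the cupboard's top (125 mm up); axes as the cupboard's; the axis lies at x = -56, y = +85 mm of the cupboard. The door runs from here to the cupboard's -y: 168 mm wide, 12 mm thick, its inner face in the plane of the axis. A small knob is on its outside, 150 mm from the axis, 62 mm up.
- above_latch (a point): point on the door's top edge, at its inner face, above the latch; 138 mm from the hinge axis; moves with the door, its x pointing square from the door into the cupboard, z up. Slot here: from the door's inner face to the front edge of the cupboard's top. In it, 32 mm below this point, lies the level pressing pad of the latch arm, 20 mm wide (y), reaching from the door to x = 21 mm.
- door (a joint): door angle, rad: 0 shut, grows as its free edge swings out; stop at 1.4. At the start ajar at 0.083 to 0.097 (slot 12 to 15 mm wide at the latch). It turns easily and stays where it is left. At about 0.105 the latch's barb (on the arm, 39 mm in from the door) meets the strike and holds the door. With the arm pressed down the barb passes under the strike's edge from 0.105 to about 0.20.
- latch (a joint): how far the latch arm is pressed straight down, m, 0 at rest; it springs back. It yields from 3 N, plus 0.3 N per mm. The strike was fitted by hand: on any one cupboard the barb comes clear of its edge somewhere between 4 and 16 mm of travel (4 to 8 N), and only 1.6 mm further the arm lands hard on the strike's lower lip. More than 14 N of pressing, or 25 N of all forces on it, breaks the plastic.
- socket (a point): centre of the screwdriver's hole in the upper face of the fixed wooden tool rack, 114 mm above the table; z up, y along the rack. Hole 11 mm wide, through the 12 mm plate; the shaft hangs free below. The rack is 56 mm (x) by 150 mm (y), from y = -120 to +30 mm about this point. The next hole (y = -55 mm) is empty; a marker stands in the last one (y = -93 mm), its top 130 mm above the table.
- screwdriver_mid (a point): slotted screwdriver, 200 mm long, 90 g, upright in the rack, blade down. This point: on its axis, half-way along, where handle meets shaft; its y axis points up along the handle. Handle: round, 14 mm across at this point, flaring to 29 mm at 30 mm above it, straight from 30 to 90 mm, ends at 100 mm. Shaft: round, 6 mm thick, tip 100 mm below. In the rack this point is level with the socket, the handle resting on the plate.
- masking_tape: roll of masking tape, 100 mm across, 24 mm high, lying on top of the cupboard towards its hinge side; to be left alone
- tape_measure: tape measure 35 x 87 x 64 mm standing on the table; to be left alone
- wax_tin: flat round tin, 71 mm across, 25 mm high, inside the cupboard; to be left alone
- screw_box: small carton 55 x 85 x 40 mm inside the cupboard; to be left alone
- hex_bolt: hex bolt 46 mm long lying on the table between rack and cupboard; to be left alone
- hex_key: 8 mm hex key, 102 mm long, lying on the table; to be left alone

How it is judged (in metres and radians):
On the way, in this order (a step that is already met when the one before it is completed fails the run):
1. the screwdriver is lifted out of the rack (height (world z) of screwdriver_mid above 0.215 m), for 0.1 s.
2. with the screwdriver pressing the latch arm down (at least 3 mm), the door comes past the point where the latch held it (door between 0.14 and 0.4) (contact force between screwdriver and latch above 1 N and value of joint latch above 0.003 m and value of joint door between 0.14 and 0.4 rad), for 0.04 s.
3. the door is swung wide open (more than 1.0 rad) (value of joint door above 1 rad), for 0.1 s.
At the end, for the whole second after the job is handed in: The door stands open by more than 1.0 rad (57 degrees), the latch arm has sprung back up (within 2 mm), and the screwdriver stands at rest upright in its hole: its middle point within 8 mm sideways and 10 mm in height of the socket, tilted less than 0.2 rad (value of joint door above 1 rad and horizontal distance between screwdriver_mid and socket below 0.008 m and z of screwdriver_mid in the frame of socket between -0.012 and 0.01 m and angle between screwdriver_mid's own y axis and vertical below 0.2 rad and linear speed of screwdriver below 0.02 m/s and value of joint latch below 0.002 m); the robot touches nothing.
It fails at once if the latch arm is pressed with more than 14 N, or all forces on it exceed 25 N (plastic strained) (contact force between screwdriver and latch above 14 N or contact force between latch and anything else above 25 N).
It fails at once if one of the bystanders is moved by more than 20 mm (distance of any of masking_tape, tape_measure, wax_tin, screw_box, hex_bolt, hex_key from where it was at the start of the episode above 0.02 m).
It also fails if it takes over 72 s, if anything falls off the work surface, if the arm or the gripper's body presses on something with over 40 N, if the wrist force passes 120 N, or if a joint passes its speed limit or range.

## Robot

A 6-joint arm with a two-finger parallel gripper is mounted at the origin on the work surface; the furniture and walls round the work are solid. World frame = base frame: x ahead of the robot, y to its left, z up, the work surface at z = 0. Lengths are in mm, angles in rad, forces in N, time in s.
With the tool pointing down it reaches from about 275 to 750 mm from the base axis. Payload 10.2 kg.
Tool frame: the origin (TCP) lies on the front face of the gripper's body, between the roots of the fingers; the fingertips stand 73 mm ahead of it and the grasp point (between the pads) lies 54 mm ahead of it; z points along the fingers, y is the line along which they close (so a half turn about z gives the same grasp; the last joint's range is limited). The gripper opens to 85 mm and grips with 20 to 120 N. Pads are 22 mm wide; open, the fingers measure 114 mm over their backs; the gripper's body (76 mm by 85 mm) begins 54 mm behind the grasp point. The pads swing forward as they close: fully open they stand 13 mm farther back than shut.
Start: joints at [0.938, 0.313, 1.498, -0, 1.331, -0.223], TCP at [209.187, 481.531, 303.894] pointing down, gripper open.
Joint ranges: [-2.94, 2.94], [-0.97, 2.17], [0.19, 2.56], [-1.23, 4.37], [0.02, 3.11], [-2.88, 2.88]. Speed limits (rad/s): [2.39, 2.39, 3.01, 3.14, 3.14, 3.14].

## Interface

Orientations are given as a unit quaternion [w, x, y, z].
In Python, from rig import * gives the robot as it stands.
- The arm moves only by the tool step_arm, never from a script. Its argument "plan" is a list of rows, each an object with "offset": the shift along the tool's x, y, z in cm, a list of three; "rot": the turn, a rotation vector about the tool's x, y, z in degrees, a list of three; "gripper": the finger opening in cm, from 0 to 8.54. In form: [{"offset": [x, y, z], "rot": [wx, wy, wz], "gripper": gripper}, ...]. A call has 1 to 12 rows; each row is the pose to reach, as a shift and turn from the pose commanded when the call began, along the tool's axes at that moment; what a row does not reach only later rows make up. A row lasts 1/10 s, in which the tool goes at most 50 mm and 8.59 degrees, less where a joint would pass 70% of its speed; a pose out of reach is approached as far as the arm can. A call with a gripper value outside its range is refused whole. The fingers move at their own pace and stop on an object; "squeeze" is the grip in N (left out, the last holds). Time passes only in rows, so rows that repeat a pose let the fingers close. It gives the time, the measured TCP pose, the force, the opening and the grip force at its end, in the units of the state.
- sense(): the state, without advancing time (a new reading comes with each control period).
- capture(name): name is "side" or "top"; returns a dict with "color" (384x512x3 uint8, red, green, blue), "depth" (384x512 float32, mm along the optical axis (not along the pixel's ray), 0 where there is no reading), "vertical_fov" (degrees; the focal length in pixels is half the picture's height over the tangent of half this angle, whatever the lens; pixels are square), "cx", "cy" (the principal point, pixels), "rvec" (rotation vector, rad) and "tvec" (3), from world to camera coordinates, as OpenCV has them. Camera axes: x right, y down, z forward; pixel columns grow to the right and rows downward; lengths in mm; the calibration is good to about 2 mm. A picture is of the moment at which its call begins.
- finish_job(): hands the job in; it is judged then, once.
The state is a dict: "time_s": time; "joints": joint angles; "dq": joint speeds; "tau": joint torques, N m; "eef_pos": TCP position; "ee_rot": TCP orientation; "force": force on the tool from outside, world axes, zero at the start; "wrist_torque": the same for the moment, N m; "grip_width": opening from 0.0 (shut) to 1.0 (fully open); "grip_force": force on a finger pad.
Only numpy, scipy, OpenCV 4.12 (cv2) and the standard library are available. Lean on these libraries where they do the work, as an engineer would, in place of code of your own. Each camera call takes 0.05 s, during which the arm holds its last target. There are 200 camera calls.

## Working session

There is one attempt and no reset: what is moved stays moved. The work goes in short steps, Python scripts to look and compute and a tool call to move; the robot and the scene stay as the last step left them, time stands still between calls to the robot, and variables do not carry over. Pictures are saved under pics/ and viewed, at most 11 in all, crops included, and the job is handed in when it is done.

Besides the shell and the picture viewer there is one more tool, called by a JSON object that holds its "method" and its "body", one argument or row to a line. step_arm: Moves the arm, as the interface text tells. Its arguments: {"type":"object","properties":{"plan":{"type":"array"},"squeeze":{"type":"number"}},"required":["plan"]}

```bash
mkdir -p pics; cat > h.py <<'E'
from rig import *
import numpy as np, cv2
from scipy.spatial.transform import Rotation as R
def cap(n):
    c=capture(n); H=c["color"].shape[0]
    c["f"]=H/2/np.tan(np.radians(c["vertical_fov"])/2)
    c["R"]=cv2.Rodrigues(np.array(c["rvec"],float))[0]; c["t"]=np.array(c["tvec"],float).ravel()
    return c
def pts(c):
    d=c["depth"]; v,u=np.indices(d.shape)
    p=np.stack([(u-c["cx"])/c["f"]*d,(v-c["cy"])/c["f"]*d,d],-1)
    P=(p-c["t"])@c["R"]; P[d==0]=np.nan; return P
def ray(c,u,v,z):
    o=-c["R"].T@c["t"]; d=c["R"].T@np.array([(u-c["cx"])/c["f"],(v-c["cy"])/c["f"],1]); return o+d*(z-o[2])/d[2]
def proj(c,P):
    q=np.asarray(P)@c["R"].T+c["t"]; return q[...,:2]/q[...,2:]*c["f"]+[c["cx"],c["cy"]]
E
python3 - <<'E'
from h import *
import pickle
for n in("side","top"):
    c=cap(n); pickle.dump(c,open(n+"0.pkl","wb"))
    cv2.imwrite(f"pics/{n}0.png",cv2.resize(c["color"][...,::-1],(768,576)))
    print(n,c["f"],c["cx"],c["cy"],-c["R"].T@c["t"],(c["depth"]>0).mean())
print(sense())
E
```

```text
side 458.9768549141922 250.87432149770905 185.3932556759983 [1254.66216314   21.90043527  802.28689273] 0.9771474202473959
top 358.0714622368718 254.81251371767374 193.06721713338447 [ 414.37174174    3.5797203  1093.36659857] 0.9960174560546875
{'time_s': 0.1, 'joints': array([ 9.37592754e-01,  3.13380365e-01,  1.49832868e+00,  8.81123511e-06,
        1.33097844e+00, -2.23458494e-01]), 'dq': array([-0.00081266, -0.00047254, -0.00286316, -0.00117108, -0.0006114 ,
       -0.00090345]), 'tau': array([ 2.97544575e-03, -4.12900150e+01, -2.60145915e+01, -2.48113693e-04,
        3.02488654e-03,  1.28786880e-05]), 'eef_pos': array([209.1032467 , 481.41394046, 303.41146417]), 'ee_rot': array([-2.31263546e-04,  2.03443363e-01,  9.79086563e-01, -4.96185643e-04]), 'force': array([-0.03382557, -1.20142328,  0.15732522]), 'wrist_torque': array([-0.04776151, -0.04998984,  0.01486334]), 'grip_force': 0.0, 'grip_width': 1.003170194965069}
```

View pics/side0.png

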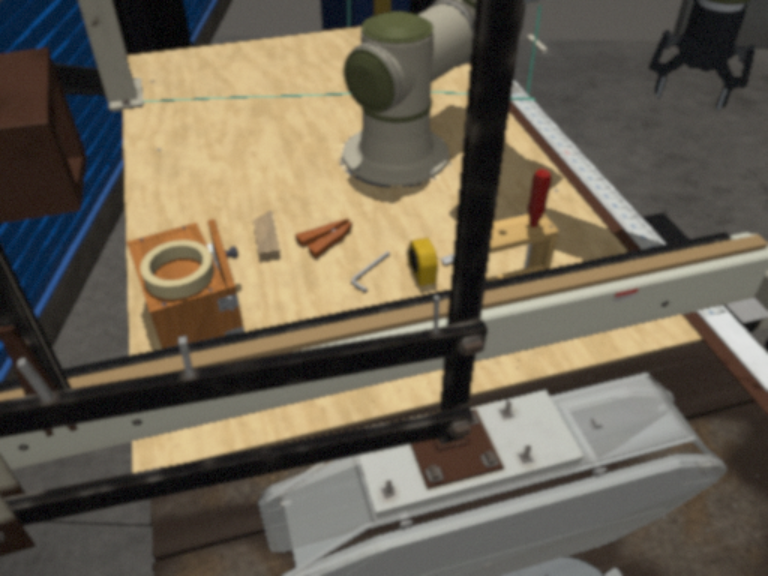

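View pics/top0.png

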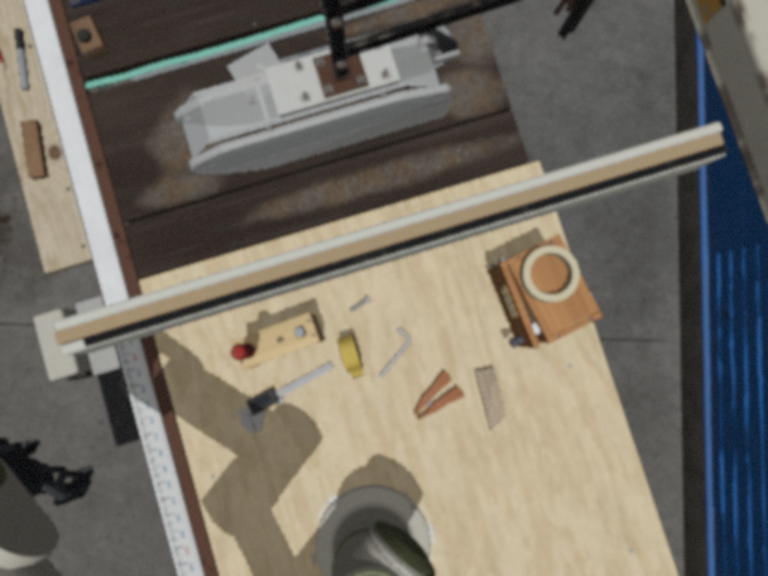

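The side view shows the red screwdriver at about (540,195) and the cupboard at (190,270), with its latch at (210,250) and a beam in front. The top view shows the red handle at (242,352), the rack to (318,330), the cupboard at (548,295), the white latch at (536,328), the knob at (516,342), and a long beam crossing overhead.

```bash
python3 - <<'E'
from h import *
import pickle
C={n:pickle.load(open(n+"0.pkl","rb")) for n in("side","top")}
for n,c in C.items():
    P=pts(c); hsv=cv2.cvtColor(c["color"],cv2.COLOR_RGB2HSV)
    h,s,v=hsv[...,0].astype(int),hsv[...,1],hsv[...,2]
    red=((h<6)|(h>173))&(s>180)&(v>60)&(P[...,2]>100)&(P[...,2]<260)&(P[...,0]<700)
    q=P[red]; print(n,"red",red.sum(),np.round(np.percentile(q,[2,50,98],axis=0)).tolist())
    vv,uu=np.nonzero(red); print(" px",uu.mean(),vv.mean())
    def rect(m,name):
        m=cv2.morphologyEx(m.astype(np.uint8),cv2.MORPH_OPEN,np.ones((2,2)))
        k,l,st,_=cv2.connectedComponentsWithStats(m)
        for i in np.argsort(-st[1:,4])[:3]+1:
            w=P[l==i]; r=cv2.minAreaRect(w[:,:2].astype(np.float32)); print(" ",name,st[i,4],"c",np.round(r[0],1),"sz",np.round(r[1],1),"ang",round(r[2],2),"z",np.round(np.median(w[:,2]),1))
    ok=(P[...,0]>150)&(P[...,0]<800)
    rect(ok&(abs(P[...,2]-125)<7)&(P[...,1]<-100),"cuptop")
    rect(ok&(abs(P[...,2]-114)<6)&(P[...,1]>50)&~red,"rack")
    rect(ok&(abs(P[...,2]-149)<7)&(P[...,1]<-100),"tape")
    rect(ok&(P[...,2]>5)&(P[...,2]<80)&(P[...,1]>-150),"low")
    if n=="top":
        rect((P[...,2]>260)&(P[...,0]>300),"beam")
        for px in [(60,325),(80,350),(400,225),(720,130),(720,160),(716,140)]: 
            u,v2=int(px[0]/1.5),int(px[1]/1.5); print(px,P[v2,u])
    else:
        for px in [(150,365),(400,320),(600,290),(480,150),(480,300),(720,260),(250,370)]:
            u,v2=int(px[0]/1.5),int(px[1]/1.5); print(px,P[v2,u])
c=C["top"]; 
cv2.imwrite("pics/cup.png",np.hstack([cv2.resize(c["color"][150:250,310:410,::-1],(390,390),interpolation=2),cv2.resize(C["side"]["color"][130:230,80:180,::-1],(390,390),interpolation=2)]))
E
```

```text
side red 194 [[377.0, 217.0, 130.0], [389.0, 226.0, 187.0], [392.0, 234.0, 216.0]]
 px 359.5927835051546 129.09278350515464
  cuptop 888 c [ 420.2 -327.8] sz [351.1 127.3] ang 18.0 z nan
  cuptop 581 c [ 411.3 -360.6] sz [281.8 113.3] ang 21.35 z nan
  cuptop 400 c [ 534.  -306.1] sz [75.6 62.7] ang 50.49 z nan
  rack 905 c [455.2 339. ] sz [ 23.6 413.8] ang 18.49 z 109.9
  rack 666 c [329.1 227.5] sz [ 32.7 251.3] ang 50.09 z nan
  rack 89 c [702.3  66.1] sz [ 32.6 345.4] ang 88.67 z 110.6
  tape 731 c [ 515.3 -292.6] sz [ 97.4 135.4] ang 50.74 z nan
  low 3850 c [505.5 374.6] sz [ 37.8 499.5] ang 18.91 z nan
  low 1132 c [710.3 -40.1] sz [222.7 264. ] ang 85.04 z nan
  low 516 c [348.1  56.1] sz [ 46.4 119.2] ang 67.98 z nan
(150, 365) [ 682.1841763  -306.9044974   108.21647658]
(400, 320) [587.256607    17.84906112 107.22833996]
(600, 290) [505.11030682 313.1330487   97.14115402]
(480, 150) [858.3129354   70.93587039 553.86803018]
(480, 300) [853.90316335  84.68917157 410.24131224]
(720, 260) [433.16293187 509.21488754  99.28672466]
(250, 370) [925.57259017 -92.04210174 401.518595
[... 457 characters left out ...]
1.3] ang 22.18 z nan
  low 1653 c [383.5 537.6] sz [  21.6 1305.3] ang 16.37 z nan
  low 698 c [754.9 209.6] sz [ 24.2 288.8] ang 13.85 z nan
  low 447 c [nan nan] sz [0. 0.] ang 0.0 z nan
  beam 4085 c [ 640.7 -334.6] sz [234.7   2.8] ang 18.18 z nan
  beam 1789 c [1246.3 -247.5] sz [ 353.1 1047.2] ang 47.37 z nan
  beam 377 c [1297.7 -528.3] sz [ 33.3 988. ] ang 57.31 z nan
(60, 325) [414.62521575 586.63093733  94.10954365]
(80, 350) [368.71346705 548.40167523  92.87032401]
(400, 225) [615.49632916 -34.54626093  96.54985954]
(720, 130) [ 818.28910743 -646.83482529   96.95465657]
(720, 160) [ 1011.873857   -1120.41878586  -632.54238358]
(716, 140) [ 794.4746825  -632.81522145  104.42343514]
```

View pics/cup.png

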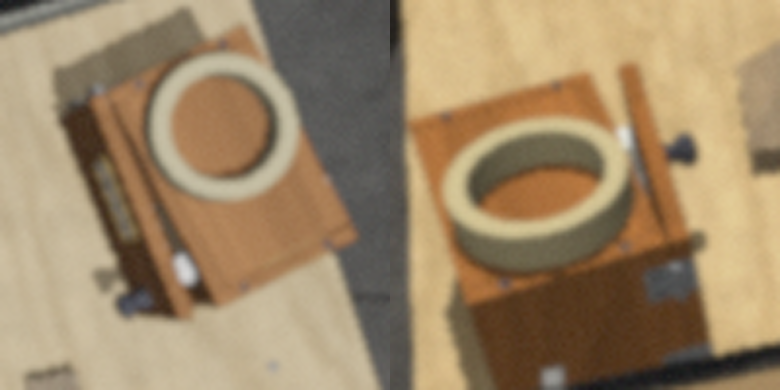

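The crop shows the door standing off the carcass with the white latch in the slot at (185,268) left and (625,135) right. The top's corners are readable in both views.

```bash
python3 - <<'E'
from h import *
import pickle
C={n:pickle.load(open(n+"0.pkl","rb")) for n in("side","top")}
for n,c in C.items():
    hsv=cv2.cvtColor(c["color"],cv2.COLOR_RGB2HSV).astype(int); h,s,v=hsv[...,0],hsv[...,1],hsv[...,2]
    m=(((h<7)|(h>172))&(s>150)&(v>60)).astype(np.uint8); 
    roi=np.zeros_like(m); 
    if n=="top": roi[220:250,148:175]=1
    else: roi[105:152,345:375]=1
    vv,uu=np.nonzero(m*roi); print(n,"red",len(uu),uu.min(),uu.max(),vv.min(),vv.max())
    if n=="top": print(" axis@z209",ray(c,(uu.min()+uu.max())/2,(vv.min()+vv.max())/2,212))
    else:
        for r in(112,118,124,130,136): 
            w=uu[vv==r]; 
            if len(w): print(r,w.min(),w.max())
        print(" top of handle",ray(c,uu[vv<vv.min()+3].mean(),vv.min(),214), "z170", ray(c,uu.mean(),vv.mean(),165))
K={"top":dict(rh=(245,28),rl=(357,237),fl=(222,304),fh=(120,98),dfree_out=(180,317),dfree_in=(192,310),latch=(185,268)),
"side":dict(rl=(22,118),fl=(195,75),rh=(78,303),fh=(270,243),dfree_out=(247,65),dfree_in=(231,68))}
for n,off in(("top",(310,150)),("side",(80,130))):
    for k,p in K[n].items(): 
        u=off[0]+(p[0]+.5)/3.9-.5; w=off[1]+(p[1]+.5)/3.9-.5
        print(n,k,np.round(ray(C[n],u,w,93 if k=="latch" else 125),1))
E
```

```text
side red 310 353 366 113 150
118 357 366
124 356 365
130 355 363
136 354 362
 top of handle [367.63199893 227.30501712 214.        ] z170 [362.4780557  230.89571509 165.        ]
top red 59 156 166 231 238
 axis@z209 [376.72750377 221.53464422 212.        ]
top rh [ 598.6 -326.1  125. ]
top rl [ 453.4 -404.1  125. ]
top fl [ 404.7 -309.8  125. ]
top fh [ 546.7 -238.2  125. ]
top dfree_out [ 395.  -280.6  125. ]
top dfree_in [ 400.1 -288.9  125. ]
top latch [ 429.5 -293.5   93. ]
side rl [ 449.3 -405.3  125. ]
side fl [ 404.7 -311.8  125. ]
side rh [ 601.  -327.3  125. ]
side fh [ 551.2 -234.6  125. ]
side dfree_out [ 393.7 -282.1  125. ]
side dfree_in [ 397.  -291.3  125. ]
```

{"method": "step_arm", "body": {
  "plan": [
    {"offset": [-12, -8, 0], "rot": [0, 0, 0], "gripper": 8.5},
    {"offset": [-25.7, -17.1, 0], "rot": [0, 0, 0], "gripper": 8.5},
    {"offset": [-25.7, -17.1, 0], "rot": [0, 0, 0], "gripper": 8.5},
    {"offset": [-25.7, -17.1, 0], "rot": [0, 0, 0], "gripper": 8.5},
    {"offset": [-25.7, -17.1, 0], "rot": [0, 0, 0], "gripper": 8.5},
    {"offset": [-25.7, -17.1, 0], "rot": [0, 0, 0], "gripper": 8.5},
    {"offset": [-25.7, -17.1, 0], "rot": [0, 0, 0], "gripper": 8.5},
    {"offset": [-25.7, -17.1, 0], "rot": [0, 0, 0], "gripper": 8.5},
    {"offset": [-25.7, -17.1, 0], "rot": [0, 0, 0], "gripper": 8.5},
    {"offset": [-25.7, -17.1, 0], "rot": [0, 0, 0], "gripper": 8.5}
  ]
}}

```text
time_s: 1.1
eef_pos: [376.0, 223.4, 303.8]
ee_rot: [-0.0, 0.202, 0.979, 0.0]
force: [0.1, -0.6, -0.1]
grip_width: 1.001
grip_force: 0.0
```

```bash
python3 - <<'E'
from h import *
ims=[]
for n in("side","top"):
    c=cap(n); s=sense(); p=s["eef_pos"]
    u,v=proj(c,np.array([p[0],p[1],214])); print(n,u,v,p)
    u0,v0=int(u)-45,int(v)-45
    im=cv2.resize(c["color"][max(v0,0):v0+90,u0:u0+90,::-1],(390,390),interpolation=2).copy()
    ims.append(im)
    print(u0,v0)
cv2.imwrite("pics/a1.png",np.hstack(ims))
E
```

```text
side 359.7396433214492 115.06941714089923 [376.06631702 223.38954875 303.85568927]
314 70
top 160.06965398032713 234.7544877829045 [376.14423073 223.26980569 303.860563  ]
115 189
```

View pics/a1.png

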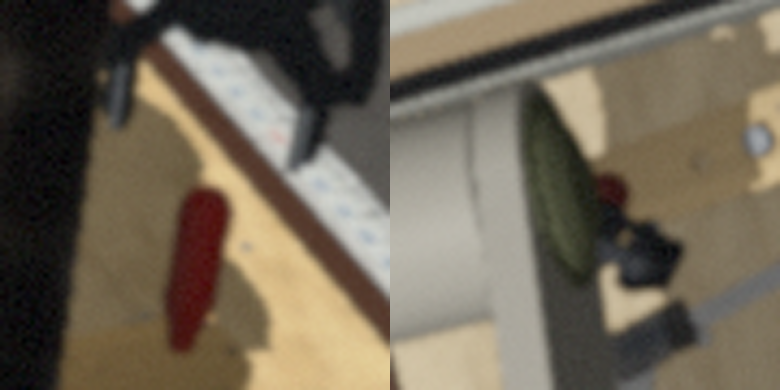

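The side crop shows the handle at (205,265), centred between the fingertips at (115,120) and (305,160). The top crop is mostly covered by the arm.

{"method": "step_arm", "body": {
  "plan": [
    {"offset": [0, 0, 3], "rot": [0, 0, 0], "gripper": 8.5},
    {"offset": [0, 0, 6], "rot": [0, 0, 0], "gripper": 8.5},
    {"offset": [0, 0, 7], "rot": [0, 0, 0], "gripper": 6},
    {"offset": [0, 0, 7], "rot": [0, 0, 0], "gripper": 4},
    {"offset": [0, 0, 7], "rot": [0, 0, 0], "gripper": 3},
    {"offset": [0, 0, 7], "rot": [0, 0, 0], "gripper": 2},
    {"offset": [0, 0, 7], "rot": [0, 0, 0], "gripper": 1},
    {"offset": [0, 0, 7], "rot": [0, 0, 0], "gripper": 1},
    {"offset": [0, 0, 7], "rot": [0, 0, 0], "gripper": 1}
  ],
  "squeeze": 70
}}

```text
time_s: 2.1
eef_pos: [377.6, 223.3, 235.3]
ee_rot: [0.002, 0.204, 0.979, 0.002]
force: [3.1, 7.0, 0.3]
grip_width: 0.314
grip_force: 69.0
```

{"method": "step_arm", "body": {
  "plan": [
    {"offset": [0, 0, -2], "rot": [0, 0, 0], "gripper": 1},
    {"offset": [0, 0, -5], "rot": [0, 0, 0], "gripper": 1},
    {"offset": [0, 0, -9], "rot": [0, 0, 0], "gripper": 1},
    {"offset": [0, 0, -13], "rot": [0, 0, 0], "gripper": 1},
    {"offset": [0, 0, -15], "rot": [0, 0, 0], "gripper": 1},
    {"offset": [0, 0, -15], "rot": [0, 0, 0], "gripper": 1},
    {"offset": [0, 0, -15], "rot": [0, 0, 0], "gripper": 1}
  ]
}}

```text
time_s: 2.8
eef_pos: [376.6, 222.2, 383.7]
ee_rot: [0.0, 0.203, 0.979, 0.0]
force: [-0.5, -1.2, -1.0]
grip_width: 0.315
grip_force: 69.4
```

```bash
python3 - <<'E'
from h import *
import pickle
s=sense(); p=s["eef_pos"]; print(s["force"],s["grip_force"],p,s["ee_rot"])
ims=[]
for n in("side","top"):
    c=cap(n); pickle.dump(c,open(n+"1.pkl","wb"))
    a=proj(c,p-[0,0,54+66]); b=proj(c,p-[0,0,220]); print(n,a,b)
    u0,v0=(b-45).astype(int); print(u0,v0)
    ims.append(cv2.resize(c["color"][v0:v0+90,u0:u0+90,::-1],(390,390),interpolation=2))
cv2.imwrite("pics/a2.png",np.hstack(ims))
E
```

```text
[-0.47753231 -1.23985651 -0.95926694] 69.38190557062626 [376.56112446 222.24369966 383.67759461] [5.79687973e-05 2.03456837e-01 9.79083915e-01 1.59349161e-05]
side [362.72082662  96.10519439] [355.96866148 133.28428539]
310 88
top [155.06578399 235.39986879] [165.40905334 233.86265131]
120 188
```

View pics/a2.png

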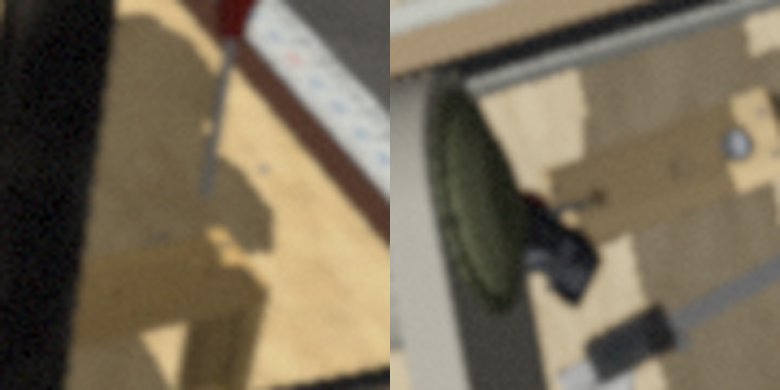

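The side crop shows the shaft hanging straight with its tip at (206,192), and the top crop shows the tip near (590,203). Both are within about 1 px of prediction. I'll carry it to just above the slot.

{"method": "step_arm", "body": {
  "plan": [
    {"offset": [-2, -3.6, 0], "rot": [0, 0, 0], "gripper": 1},
    {"offset": [-4.2, -7.5, 0], "rot": [0, 0, 0], "gripper": 1},
    {"offset": [-6.6, -11.9, 0], "rot": [0, 0, 0], "gripper": 1},
    {"offset": [-9, -16.2, 0], "rot": [0, 0, 0], "gripper": 1},
    {"offset": [-11.4, -20.6, 0], "rot": [0, 0, 0], "gripper": 1},
    {"offset": [-13.8, -24.9, 0], "rot": [0, 0, 0], "gripper": 1},
    {"offset": [-16.2, -29.3, 0], "rot": [0, 0, 0], "gripper": 1},
    {"offset": [-18.6, -33.6, 0], "rot": [0, 0, 0], "gripper": 1},
    {"offset": [-21, -37.9, 0], "rot": [0, 0, 0], "gripper": 1},
    {"offset": [-23.3, -42, 0], "rot": [0, 0, 0], "gripper": 1},
    {"offset": [-25, -45.1, 0], "rot": [0, 0, 0], "gripper": 1},
    {"offset": [-25, -45.1, 0], "rot": [0, 0, 0], "gripper": 1}
  ]
}}

```text
time_s: 4.1
eef_pos: [425.9, -294.5, 381.5]
ee_rot: [-0.002, 0.205, 0.979, 0.001]
force: [-0.3, 0.7, -0.7]
grip_width: 0.316
grip_force: 69.5
```

{"method": "step_arm", "body": {
  "plan": [
    {"offset": [0, 0, 1], "rot": [0, 0, 0], "gripper": 1},
    {"offset": [0, 0, 2], "rot": [0, 0, 0], "gripper": 1},
    {"offset": [0, 0, 2.5], "rot": [0, 0, 0], "gripper": 1},
    {"offset": [0, 0, 2.5], "rot": [0, 0, 0], "gripper": 1},
    {"offset": [0, 0, 2.5], "rot": [0, 0, 0], "gripper": 1}
  ]
}}

```text
time_s: 4.6
eef_pos: [426.5, -290.5, 359.1]
ee_rot: [0.0, 0.203, 0.979, -0.0]
force: [0.2, -0.0, 0.0]
grip_width: 0.319
grip_force: 69.5
```

```bash
python3 - <<'E'
from h import *
import pickle
s=sense(); p=s["eef_pos"]; print(s["force"],p,s["ee_rot"])
ims=[]
for n in("side","top"):
    c=cap(n); pickle.dump(c,open(n+"2.pkl","wb"))
    b=proj(c,p-[0,0,220]); 
    u0,v0=(b-30).astype(int); print(n,b,u0,v0)
    ims.append(cv2.resize(c["color"][v0:v0+60,u0:u0+60,::-1],(390,390),interpolation=2))
cv2.imwrite("pics/a3.png",np.hstack(ims))
E
```

```text
[ 0.16163556 -0.00197365  0.0253669 ] [ 426.5091512  -290.48112792  359.11430849] [ 1.49579233e-04  2.03096280e-01  9.79158755e-01 -1.03012915e-04]
side [135.30461044 150.09236522] 105 120
top [361.04327941 219.28809977] 331 189
```

View pics/a3.png

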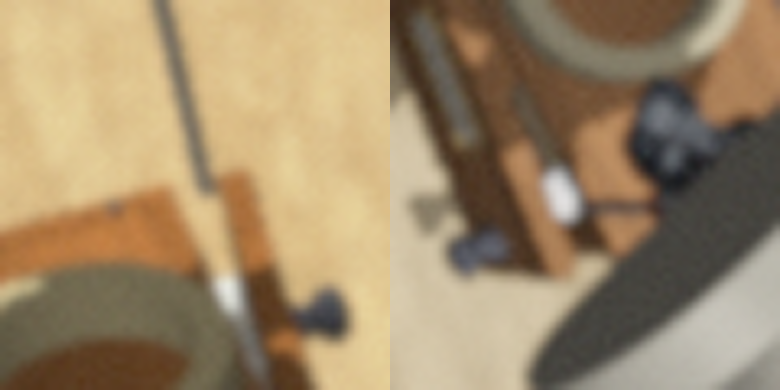

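In the side crop the tip is at (207,190) and the white pad at (228,290). In the top crop the tip is at (585,208) and the pad at (563,195).

```bash
python3 - <<'E'
from h import *
import pickle
C=[pickle.load(open(n+"2.pkl","rb")) for n in("side","top")]
def tri(ps):
    M=[np.array([[c["f"],0,c["cx"]],[0,c["f"],c["cy"]],[0,0,1]])@np.c_[c["R"],c["t"]] for c in C]
    X=cv2.triangulatePoints(M[0],M[1],np.array(ps[0],float).reshape(2,1),np.array(ps[1],float).reshape(2,1)).ravel(); return X[:3]/X[3]
S=lambda x,y:(105+(x+.5)/6.5-.5,120+(y+.5)/6.5-.5)
T=lambda x,y:(331+(x-390+.5)/6.5-.5,189+(y+.5)/6.5-.5)
for nm,a,b in(("tip",S(207,190),T(585,208)),("pad",S(228,290),T(563,195))):
    print(nm,tri((a,b)),ray(C[0],*a,139 if nm=="tip" else 93),ray(C[1],*b,139 if nm=="tip" else 93))
# white pixels on z=93 in each view
for c,ro in zip(C,[(130,155,150,180),(350,205,365,228)]):
    x0,y0,x1,y1=ro; hsv=cv2.cvtColor(c["color"],cv2.COLOR_RGB2HSV); m=(hsv[y0:y1,x0:x1,1]<70)&(hsv[y0:y1,x0:x1,2]>130)
    vv,uu=np.nonzero(m); q=np.array([ray(c,u+x0,v+y0,93)[:2] for u,v in zip(uu,vv)]); print(len(q),q.mean(0) if len(q) else "", cv2.minAreaRect(q.astype(np.float32)) if len(q) else "")
E
```

```text
tip [ 423.00030904 -288.62070675  140.23858845] [ 421.48166616 -289.02642723  139.        ] [ 423.05183684 -289.27154718  139.        ]
pad [ 428.30407052 -289.01706728   98.19817942] [ 422.64331498 -289.14507422   93.        ] [ 428.81842485 -293.88828328   93.        ]
32 [ 425.35524547 -288.30669981] ((425.81597900390625, -288.3726806640625), (25.824562072753906, 10.455013275146484), 23.861356735229492)
42 [ 428.61450806 -292.94829986] ((428.31671142578125, -292.6434631347656), (21.501415252685547, 16.00001335144043), 45.885040283203125)
```

{"method": "step_arm", "body": {
  "plan": [
    {"offset": [-0.33, 0, 0.3], "rot": [0, 0, 0], "gripper": 1},
    {"offset": [-0.33, 0, 0.6], "rot": [0, 0, 0], "gripper": 1},
    {"offset": [-0.33, 0, 0.9], "rot": [0, 0, 0], "gripper": 1},
    {"offset": [-0.33, 0, 1.2], "rot": [0, 0, 0], "gripper": 1},
    {"offset": [-0.33, 0, 1.4], "rot": [0, 0, 0], "gripper": 1},
    {"offset": [-0.33, 0, 1.6], "rot": [0, 0, 0], "gripper": 1},
    {"offset": [-0.33, 0, 1.7], "rot": [0, 0, 0], "gripper": 1},
    {"offset": [-0.33, 0, 1.7], "rot": [0, 0, 0], "gripper": 1}
  ]
}}

```text
time_s: 5.5
eef_pos: [429.4, -292.3, 341.8]
ee_rot: [-0.0, 0.203, 0.979, 0.0]
force: [0.2, -0.0, -1.1]
grip_width: 0.313
grip_force: 69.5
```

{"method": "step_arm", "body": {
  "plan": [
    {"offset": [0, 0, 0.2], "rot": [0, 0, 0], "gripper": 1},
    {"offset": [0, 0, 0.4], "rot": [0, 0, 0], "gripper": 1},
    {"offset": [0, 0, 0.6], "rot": [0, 0, 0], "gripper": 1},
    {"offset": [0, 0, 0.6], "rot": [0, 0, 0], "gripper": 1}
  ]
}}

```text
time_s: 5.9
eef_pos: [429.4, -292.2, 335.6]
ee_rot: [-0.0, 0.203, 0.979, 0.0]
force: [-0.3, 0.1, -1.1]
grip_width: 0.316
grip_force: 69.5
```

```bash
python3 - <<'E'
from h import *
import pickle
s=sense(); p=s["eef_pos"]; print(s["force"],p)
ims=[]
for n in("side","top"):
    c=cap(n); b=proj(c,p-[0,0,220]); u0,v0=(b-30).astype(int); print(n,b,u0,v0)
    ims.append(cv2.resize(c["color"][v0:v0+60,u0:u0+60,::-1],(390,390),interpolation=2))
cv2.imwrite("pics/a4.png",np.hstack(ims))
E
```

```text
[-0.26057925  0.12046926 -1.10161334] [ 429.36298855 -292.22846525  335.58229909]
side [136.07725474 158.6699254 ] 106 128
top [359.03664397 218.30250527] 329 188
```

View pics/a4.png

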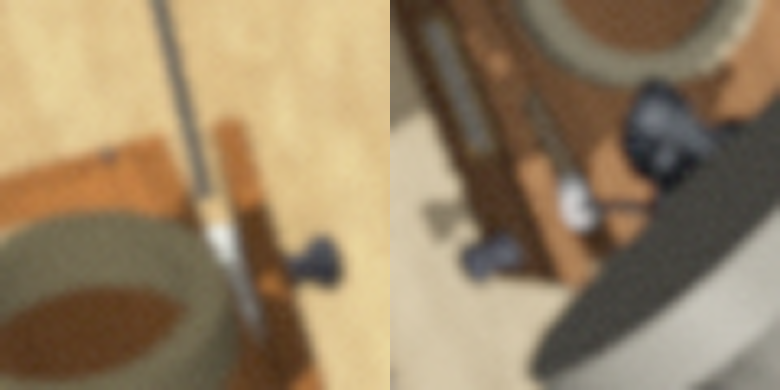

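The side crop shows the tip at (205,195), inside the slot and just above the white pad. The top crop shows the shaft ending on the white pad at (588,205).

{"method": "step_arm", "body": {
  "plan": [
    {"offset": [0, 0, 0.2], "rot": [0, 0, 0], "gripper": 1},
    {"offset": [0, 0, 0.5], "rot": [0, 0, 0], "gripper": 1},
    {"offset": [0, 0, 0.8], "rot": [0, 0, 0], "gripper": 1},
    {"offset": [0, 0, 1.1], "rot": [0, 0, 0], "gripper": 1},
    {"offset": [0, 0, 1.4], "rot": [0, 0, 0], "gripper": 1},
    {"offset": [0, 0, 1.6], "rot": [0, 0, 0], "gripper": 1},
    {"offset": [0, 0, 1.6], "rot": [0, 0, 0], "gripper": 1},
    {"offset": [0, 0, 1.6], "rot": [0, 0, 0], "gripper": 1}
  ]
}}

```text
time_s: 6.8
eef_pos: [429.4, -292.3, 320.0]
ee_rot: [0.0, 0.203, 0.979, -0.0]
force: [0.9, 0.1, -1.0]
grip_width: 0.316
grip_force: 69.5
```

{"method": "step_arm", "body": {
  "plan": [
    {"offset": [0, 0, 0.1], "rot": [0, 0, 0], "gripper": 1},
    {"offset": [0, 0, 0.2], "rot": [0, 0, 0], "gripper": 1},
    {"offset": [0, 0, 0.3], "rot": [0, 0, 0], "gripper": 1},
    {"offset": [0, 0, 0.4], "rot": [0, 0, 0], "gripper": 1},
    {"offset": [0, 0, 0.4], "rot": [0, 0, 0], "gripper": 1}
  ]
}}

```text
time_s: 7.3
eef_pos: [429.4, -292.3, 315.7]
ee_rot: [-0.0, 0.203, 0.979, 0.0]
force: [0.4, 0.2, 0.1]
grip_width: 0.319
grip_force: 69.5
```

{"method": "step_arm", "body": {
  "plan": [
    {"offset": [0, 0, 0.05], "rot": [0, 0, 0], "gripper": 1},
    {"offset": [0, 0, 0.1], "rot": [0, 0, 0], "gripper": 1},
    {"offset": [0, 0, 0.1], "rot": [0, 0, 0], "gripper": 1}
  ]
}}

```text
time_s: 7.6
eef_pos: [429.4, -292.3, 314.8]
ee_rot: [-0.0, 0.203, 0.979, 0.0]
force: [-0.0, 1.2, -0.6]
grip_width: 0.312
grip_force: 69.5
```

{"method": "step_arm", "body": {
  "plan": [
    {"offset": [0, 0, 0.05], "rot": [0, 0, 0], "gripper": 1},
    {"offset": [0, 0, 0.1], "rot": [0, 0, 0], "gripper": 1},
    {"offset": [0, 0, 0.1], "rot": [0, 0, 0], "gripper": 1}
  ]
}}

```text
time_s: 7.9
eef_pos: [429.4, -292.3, 314.1]
ee_rot: [0.0, 0.203, 0.979, -0.0]
force: [-0.5, -0.3, -0.1]
grip_width: 0.315
grip_force: 69.6
```

{"method": "step_arm", "body": {
  "plan": [
    {"offset": [0, 0, 0.05], "rot": [0, 0, 0], "gripper": 1},
    {"offset": [0, 0, 0.1], "rot": [0, 0, 0], "gripper": 1},
    {"offset": [0, 0, 0.1], "rot": [0, 0, 0], "gripper": 1}
  ]
}}

```text
time_s: 8.2
eef_pos: [429.4, -292.3, 313.0]
ee_rot: [0.0, 0.203, 0.979, -0.0]
force: [-0.2, -0.2, 2.8]
grip_width: 0.315
grip_force: 69.7
```

{"method": "step_arm", "body": {
  "plan": [
    {"offset": [0, 0, 0.05], "rot": [0, 0, 0], "gripper": 1},
    {"offset": [0, 0, 0.1], "rot": [0, 0, 0], "gripper": 1},
    {"offset": [0, 0, 0.1], "rot": [0, 0, 0], "gripper": 1}
  ]
}}

```text
time_s: 8.5
eef_pos: [429.4, -292.3, 311.9]
ee_rot: [0.0, 0.203, 0.979, -0.0]
force: [0.7, -0.1, 2.5]
grip_width: 0.319
grip_force: 69.8
```

{"method": "step_arm", "body": {
  "plan": [
    {"offset": [0, 0, 0.05], "rot": [0, 0, 0], "gripper": 1},
    {"offset": [0, 0, 0.1], "rot": [0, 0, 0], "gripper": 1},
    {"offset": [0, 0, 0.1], "rot": [0, 0, 0], "gripper": 1}
  ]
}}

```text
time_s: 8.8
eef_pos: [429.4, -292.3, 310.9]
ee_rot: [0.0, 0.203, 0.979, -0.0]
force: [0.5, -0.7, 3.1]
grip_width: 0.316
grip_force: 69.8
```

{"method": "step_arm", "body": {
  "plan": [
    {"offset": [0.07, 0.07, 0], "rot": [0, 0, 0], "gripper": 1},
    {"offset": [0.14, 0.14, 0], "rot": [0, 0, 0], "gripper": 1},
    {"offset": [0.22, 0.21, 0], "rot": [0, 0, 0], "gripper": 1},
    {"offset": [0.22, 0.21, 0], "rot": [0, 0, 0], "gripper": 1}
  ]
}}

```text
time_s: 9.2
eef_pos: [428.3, -289.5, 311.0]
ee_rot: [0.0, 0.203, 0.979, -0.0]
force: [0.1, -0.8, 2.0]
grip_width: 0.314
grip_force: 69.5
```

{"method": "step_arm", "body": {
  "plan": [
    {"offset": [0.04, 0.04, 0], "rot": [0, 0, 0], "gripper": 1},
    {"offset": [0.07, 0.07, 0], "rot": [0, 0, 0], "gripper": 1},
    {"offset": [0.07, 0.07, 0], "rot": [0, 0, 0], "gripper": 1}
  ]
}}

```text
time_s: 9.5
eef_pos: [427.9, -288.6, 311.0]
ee_rot: [0.0, 0.203, 0.979, -0.0]
force: [-0.0, -1.2, 2.5]
grip_width: 0.32
grip_force: 69.5
```

{"method": "step_arm", "body": {
  "plan": [
    {"offset": [0.04, 0.04, 0], "rot": [0, 0, 0], "gripper": 1},
    {"offset": [0.07, 0.07, 0], "rot": [0, 0, 0], "gripper": 1},
    {"offset": [0.07, 0.07, 0], "rot": [0, 0, 0], "gripper": 1}
  ]
}}

```text
time_s: 9.8
eef_pos: [427.5, -287.6, 311.0]
ee_rot: [0.0, 0.203, 0.979, 0.0]
force: [0.9, -2.4, 4.3]
grip_width: 0.317
grip_force: 69.5
```

{"method": "step_arm", "body": {
  "plan": [
    {"offset": [0.04, 0.04, 0], "rot": [0, 0, 0], "gripper": 1},
    {"offset": [0.04, 0.04, 0], "rot": [0, 0, 0], "gripper": 1}
  ]
}}

```text
time_s: 10.0
eef_pos: [427.3, -287.1, 310.9]
ee_rot: [0.0, 0.203, 0.979, 0.0]
force: [0.7, -1.8, 3.4]
grip_width: 0.315
grip_force: 69.5
```

{"method": "step_arm", "body": {
  "plan": [
    {"offset": [0.04, 0.04, 0], "rot": [0, 0, 0], "gripper": 1},
    {"offset": [0.04, 0.04, 0], "rot": [0, 0, 0], "gripper": 1}
  ]
}}

```text
time_s: 10.2
eef_pos: [427.1, -286.5, 310.9]
ee_rot: [0.0, 0.203, 0.979, -0.0]
force: [0.1, -1.8, 3.0]
grip_width: 0.315
grip_force: 69.5
```

{"method": "step_arm", "body": {
  "plan": [
    {"offset": [0.04, 0.04, 0], "rot": [0, 0, 0], "gripper": 1},
    {"offset": [0.04, 0.04, 0], "rot": [0, 0, 0], "gripper": 1}
  ]
}}

```text
time_s: 10.4
eef_pos: [426.9, -286.1, 310.9]
ee_rot: [0.0, 0.203, 0.979, -0.0]
force: [0.7, -2.2, 2.5]
grip_width: 0.315
grip_force: 69.6
```

{"method": "step_arm", "body": {
  "plan": [
    {"offset": [0.04, 0.04, 0], "rot": [0, 0, 0], "gripper": 1},
    {"offset": [0.04, 0.04, 0], "rot": [0, 0, 0], "gripper": 1}
  ]
}}

```text
time_s: 10.6
eef_pos: [426.7, -285.5, 310.9]
ee_rot: [0.0, 0.203, 0.979, -0.0]
force: [0.7, -1.6, 3.2]
grip_width: 0.316
grip_force: 69.6
```

{"method": "step_arm", "body": {
  "plan": [
    {"offset": [0.03, 0.03, 0], "rot": [0, 0, 0], "gripper": 1},
    {"offset": [0.03, 0.03, 0], "rot": [0, 0, 0], "gripper": 1}
  ]
}}

```text
time_s: 10.8
eef_pos: [426.5, -285.1, 310.9]
ee_rot: [0.0, 0.203, 0.979, -0.0]
force: [0.6, -1.6, 2.5]
grip_width: 0.319
grip_force: 69.6
```

{"method": "step_arm", "body": {
  "plan": [
    {"offset": [0.04, 0.04, 0], "rot": [0, 0, 0], "gripper": 1},
    {"offset": [0.04, 0.04, 0], "rot": [0, 0, 0], "gripper": 1}
  ]
}}

```text
time_s: 11.0
eef_pos: [426.3, -284.6, 310.9]
ee_rot: [0.0, 0.203, 0.979, -0.0]
force: [1.2, -2.7, 3.2]
grip_width: 0.314
grip_force: 69.6
```

{"method": "step_arm", "body": {
  "plan": [
    {"offset": [0.04, 0.04, 0], "rot": [0, 0, 0], "gripper": 1},
    {"offset": [0.04, 0.04, 0], "rot": [0, 0, 0], "gripper": 1}
  ]
}}

```text
time_s: 11.2
eef_pos: [426.1, -284.2, 310.9]
ee_rot: [0.0, 0.203, 0.979, -0.0]
force: [1.2, -3.8, 2.1]
grip_width: 0.317
grip_force: 69.4
```

```bash
python3 - <<'E'
from h import *
import pickle
s=sense(); p=s["eef_pos"]; print(s["force"],p)
ims=[]
for n in("side","top"):
    c=cap(n); pickle.dump(c,open(n+"5.pkl","wb"))
    u0,v0={"side":(106,128),"top":(329,188)}[n]
    ims.append(cv2.resize(c["color"][v0:v0+60,u0:u0+60,::-1],(390,390),interpolation=2))
cv2.imwrite("pics/a5.png",np.hstack(ims))
E
```

```text
[ 1.15030295 -3.83632679  2.11249628] [ 426.11236395 -284.21332238  310.93040315]
```

View pics/a5.png

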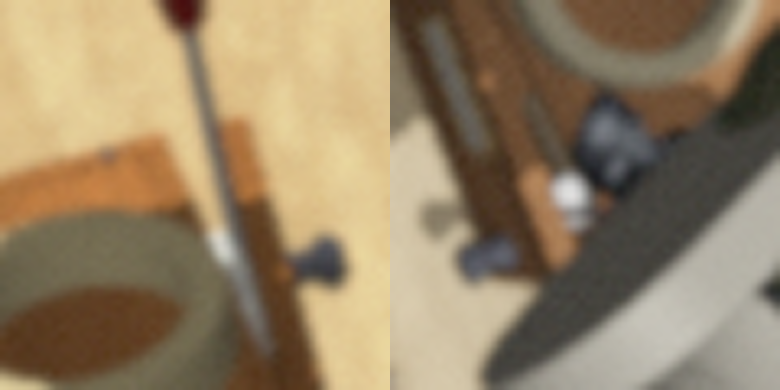

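The side crop shows the shaft lying against the door's inner face with its tip on the white pad at (225,245). The door has moved out to the catch, and the lateral force is rising. Next I'll press down in small steps with this preload.

{"method": "step_arm", "body": {
  "plan": [
    {"offset": [0.03, 0.03, 0.05], "rot": [0, 0, 0], "gripper": 1},
    {"offset": [0.03, 0.03, 0.1], "rot": [0, 0, 0], "gripper": 1},
    {"offset": [0.03, 0.03, 0.1], "rot": [0, 0, 0], "gripper": 1}
  ]
}}

```text
time_s: 11.6
eef_pos: [426.0, -284.0, 310.3]
ee_rot: [0.0, 0.203, 0.979, -0.001]
force: [0.8, -5.0, 4.9]
grip_width: 0.315
grip_force: 69.7
```

{"method": "step_arm", "body": {
  "plan": [
    {"offset": [0, 0, 0.05], "rot": [0, 0, 0], "gripper": 1},
    {"offset": [0, 0, 0.08], "rot": [0, 0, 0], "gripper": 1},
    {"offset": [0, 0, 0.08], "rot": [0, 0, 0], "gripper": 1}
  ]
}}

```text
time_s: 11.9
eef_pos: [426.0, -284.0, 309.6]
ee_rot: [0.001, 0.203, 0.979, -0.001]
force: [1.1, -3.4, 6.3]
grip_width: 0.317
grip_force: 69.7
```

{"method": "step_arm", "body": {
  "plan": [
    {"offset": [0, 0, 0.05], "rot": [0, 0, 0], "gripper": 1},
    {"offset": [0, 0, 0.08], "rot": [0, 0, 0], "gripper": 1},
    {"offset": [0, 0, 0.08], "rot": [0, 0, 0], "gripper": 1}
  ]
}}

```text
time_s: 12.2
eef_pos: [426.0, -284.0, 308.8]
ee_rot: [0.001, 0.203, 0.979, -0.001]
force: [2.3, -4.8, 4.9]
grip_width: 0.319
grip_force: 69.7
```

{"method": "step_arm", "body": {
  "plan": [
    {"offset": [0, 0, 0.04], "rot": [0, 0, 0], "gripper": 1},
    {"offset": [0, 0, 0.07], "rot": [0, 0, 0], "gripper": 1},
    {"offset": [0, 0, 0.07], "rot": [0, 0, 0], "gripper": 1}
  ]
}}

```text
time_s: 12.5
eef_pos: [426.1, -284.0, 308.1]
ee_rot: [0.001, 0.203, 0.979, -0.001]
force: [1.5, -4.5, 5.3]
grip_width: 0.317
grip_force: 69.7
```

{"method": "step_arm", "body": {
  "plan": [
    {"offset": [0, 0, 0.04], "rot": [0, 0, 0], "gripper": 1},
    {"offset": [0, 0, 0.07], "rot": [0, 0, 0], "gripper": 1},
    {"offset": [0, 0, 0.07], "rot": [0, 0, 0], "gripper": 1}
  ]
}}

```text
time_s: 12.8
eef_pos: [426.0, -284.0, 307.5]
ee_rot: [0.001, 0.203, 0.979, -0.001]
force: [0.2, -3.4, 6.2]
grip_width: 0.318
grip_force: 69.7
```

{"method": "step_arm", "body": {
  "plan": [
    {"offset": [0, 0, 0.04], "rot": [0, 0, 0], "gripper": 1},
    {"offset": [0, 0, 0.07], "rot": [0, 0, 0], "gripper": 1},
    {"offset": [0, 0, 0.07], "rot": [0, 0, 0], "gripper": 1}
  ]
}}

```text
time_s: 13.1
eef_pos: [426.0, -284.0, 306.7]
ee_rot: [0.001, 0.203, 0.979, -0.001]
force: [0.4, -4.0, 6.6]
grip_width: 0.318
grip_force: 69.8
```

{"method": "step_arm", "body": {
  "plan": [
    {"offset": [0, 0, 0.04], "rot": [0, 0, 0], "gripper": 1},
    {"offset": [0, 0, 0.07], "rot": [0, 0, 0], "gripper": 1},
    {"offset": [0, 0, 0.07], "rot": [0, 0, 0], "gripper": 1}
  ]
}}

```text
time_s: 13.4
eef_pos: [426.0, -284.0, 306.1]
ee_rot: [0.001, 0.203, 0.979, -0.001]
force: [1.1, -3.6, 6.7]
grip_width: 0.313
grip_force: 69.8
```

{"method": "step_arm", "body": {
  "plan": [
    {"offset": [0, 0, 0.04], "rot": [0, 0, 0], "gripper": 1},
    {"offset": [0, 0, 0.07], "rot": [0, 0, 0], "gripper": 1},
    {"offset": [0, 0, 0.07], "rot": [0, 0, 0], "gripper": 1}
  ]
}}

```text
time_s: 13.7
eef_pos: [426.1, -284.0, 305.4]
ee_rot: [0.001, 0.203, 0.979, -0.001]
force: [0.3, -3.5, 7.1]
grip_width: 0.32
grip_force: 69.8
```

{"method": "step_arm", "body": {
  "plan": [
    {"offset": [0, 0, 0.04], "rot": [0, 0, 0], "gripper": 1},
    {"offset": [0, 0, 0.07], "rot": [0, 0, 0], "gripper": 1},
    {"offset": [0, 0, 0.07], "rot": [0, 0, 0], "gripper": 1}
  ]
}}

```text
time_s: 14.0
eef_pos: [426.1, -284.0, 304.7]
ee_rot: [0.001, 0.203, 0.979, -0.001]
force: [0.5, -3.0, 6.0]
grip_width: 0.313
grip_force: 69.8
```

{"method": "step_arm", "body": {
  "plan": [
    {"offset": [0, 0, 0.04], "rot": [0, 0, 0], "gripper": 1},
    {"offset": [0, 0, 0.07], "rot": [0, 0, 0], "gripper": 1},
    {"offset": [0, 0, 0.07], "rot": [0, 0, 0], "gripper": 1}
  ]
}}

```text
time_s: 14.3
eef_pos: [426.1, -283.9, 304.1]
ee_rot: [0.001, 0.203, 0.979, -0.001]
force: [0.5, -3.2, 6.7]
grip_width: 0.314
grip_force: 69.8
```

{"method": "step_arm", "body": {
  "plan": [
    {"offset": [0, 0, 0.04], "rot": [0, 0, 0], "gripper": 1},
    {"offset": [0, 0, 0.07], "rot": [0, 0, 0], "gripper": 1},
    {"offset": [0, 0, 0.07], "rot": [0, 0, 0], "gripper": 1}
  ]
}}

```text
time_s: 14.6
eef_pos: [426.0, -283.9, 303.3]
ee_rot: [0.001, 0.203, 0.979, -0.001]
force: [1.5, -3.7, 6.8]
grip_width: 0.317
grip_force: 69.8
```

{"method": "step_arm", "body": {
  "plan": [
    {"offset": [0, 0, 0.04], "rot": [0, 0, 0], "gripper": 1},
    {"offset": [0, 0, 0.07], "rot": [0, 0, 0], "gripper": 1},
    {"offset": [0, 0, 0.07], "rot": [0, 0, 0], "gripper": 1}
  ]
}}

```text
time_s: 14.9
eef_pos: [426.0, -283.9, 302.6]
ee_rot: [0.001, 0.203, 0.979, -0.0]
force: [0.6, -3.5, 7.2]
grip_width: 0.318
grip_force: 69.9
```

{"method": "step_arm", "body": {
  "plan": [
    {"offset": [0, 0, 0.04], "rot": [0, 0, 0], "gripper": 1},
    {"offset": [0, 0, 0.06], "rot": [0, 0, 0], "gripper": 1},
    {"offset": [0, 0, 0.06], "rot": [0, 0, 0], "gripper": 1}
  ]
}}

```text
time_s: 15.2
eef_pos: [425.9, -283.1, 301.4]
ee_rot: [-0.0, 0.203, 0.979, 0.001]
force: [0.5, -0.5, 5.8]
grip_width: 0.317
grip_force: 70.2
```

{"method": "step_arm", "body": {
  "plan": [
    {"offset": [0, 0, 0.04], "rot": [0, 0, 0], "gripper": 1},
    {"offset": [0, 0, 0.06], "rot": [0, 0, 0], "gripper": 1},
    {"offset": [0, 0, 0.06], "rot": [0, 0, 0], "gripper": 1}
  ]
}}

```text
time_s: 15.5
eef_pos: [425.9, -283.1, 300.9]
ee_rot: [-0.0, 0.203, 0.979, 0.001]
force: [0.5, -0.6, 5.7]
grip_width: 0.319
grip_force: 70.2
```

The catch let go: lateral force dropped and the vertical force matches the spring line. I'll ease up 0.3 mm and draw the door out.

{"method": "step_arm", "body": {
  "plan": [
    {"offset": [0.1, 0.1, -0.03], "rot": [0, 0, 0], "gripper": 1},
    {"offset": [0.25, 0.27, -0.03], "rot": [0, 0, 0], "gripper": 1},
    {"offset": [0.4, 0.44, -0.03], "rot": [0, 0, 0], "gripper": 1},
    {"offset": [0.4, 0.44, -0.03], "rot": [0, 0, 0], "gripper": 1}
  ]
}}

```text
time_s: 15.9
eef_pos: [423.9, -277.3, 301.1]
ee_rot: [-0.001, 0.203, 0.979, 0.001]
force: [-0.7, 0.1, 6.3]
grip_width: 0.317
grip_force: 70.1
```

{"method": "step_arm", "body": {
  "plan": [
    {"offset": [0.15, 0.17, 0], "rot": [0, 0, 0], "gripper": 1},
    {"offset": [0.31, 0.35, 0], "rot": [0, 0, 0], "gripper": 1},
    {"offset": [0.46, 0.53, 0], "rot": [0, 0, 0], "gripper": 1},
    {"offset": [0.61, 0.71, 0], "rot": [0, 0, 0], "gripper": 1},
    {"offset": [0.76, 0.89, 0], "rot": [0, 0, 0], "gripper": 1},
    {"offset": [0.9, 1.07, 0], "rot": [0, 0, 0], "gripper": 1},
    {"offset": [0.9, 1.07, 0], "rot": [0, 0, 0], "gripper": 1}
  ]
}}

```text
time_s: 16.6
eef_pos: [419.9, -263.9, 301.1]
ee_rot: [-0.0, 0.203, 0.979, 0.001]
force: [0.6, -0.7, 6.4]
grip_width: 0.314
grip_force: 70.0
```

{"method": "step_arm", "body": {
  "plan": [
    {"offset": [0.12, 0.18, 0], "rot": [0, 0, 0], "gripper": 1},
    {"offset": [0.22, 0.36, 0], "rot": [0, 0, 0], "gripper": 1},
    {"offset": [0.22, 0.36, -0.4], "rot": [0, 0, 0], "gripper": 1},
    {"offset": [0.22, 0.36, -1], "rot": [0, 0, 0], "gripper": 1},
    {"offset": [0.22, 0.36, -1.6], "rot": [0, 0, 0], "gripper": 1},
    {"offset": [0.22, 0.36, -2.2], "rot": [0, 0, 0], "gripper": 1},
    {"offset": [0.22, 0.36, -2.2], "rot": [0, 0, 0], "gripper": 1}
  ]
}}

```text
time_s: 17.3
eef_pos: [419.5, -260.6, 323.6]
ee_rot: [0.0, 0.203, 0.979, -0.0]
force: [0.2, -0.9, -1.1]
grip_width: 0.315
grip_force: 69.6
```

```bash
python3 - <<'E'
from h import *
s=sense(); p=s["eef_pos"]; print(p,s["force"])
q=s["ee_rot"]; M=R.from_quat([q[1],q[2],q[3],q[0]]).as_matrix()
h=np.array([550.5,-230.6]); v=p[:2]-h
for a in np.linspace(0,1.05,11)[1:]:
    c,sn=np.cos(-a),np.sin(-a); w=h+np.array([[c,-sn],[sn,c]])@v*1.0
    print(np.round(a,2),np.round(w),np.round(M.T@np.r_[w-p[:2],0]/10,2))
E
```

```text
[ 419.48152953 -260.5535523   323.60762373] [ 0.17046568 -0.91617908 -1.13387394]
0.11 [ 417. -247.] [ 0.78  1.18 -0.  ]
0.21 [ 416. -233.] [ 1.42  2.43 -0.  ]
0.32 [ 417. -218.] [ 1.94  3.75 -0.  ]
0.42 [ 419. -205.] [ 2.31  5.11 -0.  ]
0.52 [ 422. -191.] [ 2.54  6.5  -0.  ]
0.63 [ 427. -178.] [ 2.62  7.91 -0.  ]
0.74 [ 433. -165.] [ 2.55  9.32 -0.  ]
0.84 [ 441. -153.] [ 2.33 10.71 -0.  ]
0.94 [ 449. -142.] [ 1.97 12.07 -0.  ]
1.05 [ 459. -132.] [ 1.47 13.39 -0.  ]
```

{"method": "step_arm", "body": {
  "plan": [
    {"offset": [0.8, 1.2, 0], "rot": [0, 0, 0], "gripper": 1},
    {"offset": [1.4, 2.4, 0], "rot": [0, 0, 0], "gripper": 1},
    {"offset": [1.9, 3.8, 0], "rot": [0, 0, 0], "gripper": 1},
    {"offset": [2.3, 5.1, 0], "rot": [0, 0, 0], "gripper": 1},
    {"offset": [2.5, 6.5, 0], "rot": [0, 0, 0], "gripper": 1},
    {"offset": [2.6, 7.9, 0], "rot": [0, 0, 0], "gripper": 1},
    {"offset": [2.6, 9.3, 0], "rot": [0, 0, 0], "gripper": 1},
    {"offset": [2.3, 10.7, 0], "rot": [0, 0, 0], "gripper": 1},
    {"offset": [2, 12.1, 0], "rot": [0, 0, 0], "gripper": 1},
    {"offset": [1.5, 13.4, 0], "rot": [0, 0, 0], "gripper": 1},
    {"offset": [1.5, 13.4, 0], "rot": [0, 0, 0], "gripper": 1},
    {"offset": [1.5, 13.4, 0], "rot": [0, 0, 0], "gripper": 1}
  ]
}}

```text
time_s: 18.5
eef_pos: [459.2, -131.4, 322.9]
ee_rot: [-0.0, 0.203, 0.979, 0.0]
force: [0.7, 0.0, -0.5]
grip_width: 0.318
grip_force: 69.4
```

```bash
python3 - <<'E'
from h import *
s=sense(); print(s["eef_pos"],s["force"],s["time_s"])
ims=[]
for n in("side","top"):
    c=cap(n); u0,v0={"side":(70,90),"top":(290,130)}[n]
    ims.append(cv2.resize(c["color"][v0:v0+130,u0:u0+130,::-1],(390,390),interpolation=2))
cv2.imwrite("pics/a6.png",np.hstack(ims))
E
```

```text
[ 459.20128031 -131.35380188  322.94467358] [ 0.7002953   0.02527342 -0.49831493] 18.5
```

View pics/a6.png

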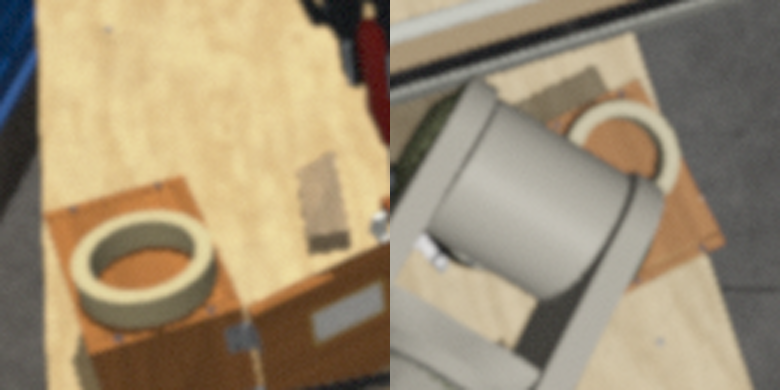

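The side crop shows the door swung wide open at (320,310), with the tape roll, box and block undisturbed. The arm covers most of the top crop.

{"method": "step_arm", "body": {
  "plan": [
    {"offset": [0, 0, -2], "rot": [0, 0, 0], "gripper": 1},
    {"offset": [0, 0, -5], "rot": [0, 0, 0], "gripper": 1},
    {"offset": [0, 0, -6.1], "rot": [0, 0, 0], "gripper": 1},
    {"offset": [2.1, 2.9, -6.1], "rot": [0, 0, 0], "gripper": 1},
    {"offset": [5, 6.8, -6.1], "rot": [0, 0, 0], "gripper": 1},
    {"offset": [7.9, 10.6, -6.1], "rot": [0, 0, 0], "gripper": 1},
    {"offset": [10.8, 14.6, -6.1], "rot": [0, 0, 0], "gripper": 1},
    {"offset": [13.6, 18.4, -6.1], "rot": [0, 0, 0], "gripper": 1},
    {"offset": [16.4, 22.2, -6.1], "rot": [0, 0, 0], "gripper": 1},
    {"offset": [19.2, 26, -6.1], "rot": [0, 0, 0], "gripper": 1},
    {"offset": [21.6, 29.2, -6.1], "rot": [0, 0, 0], "gripper": 1},
    {"offset": [21.6, 29.2, -6.1], "rot": [0, 0, 0], "gripper": 1}
  ]
}}

```text
time_s: 19.8
eef_pos: [375.9, 225.3, 383.5]
ee_rot: [-0.0, 0.201, 0.98, 0.0]
force: [-1.0, -0.6, -1.2]
grip_width: 0.315
grip_force: 69.4
```

{"method": "step_arm", "body": {
  "plan": [
    {"offset": [0, 0, 0], "rot": [0, 0, 0], "gripper": 1},
    {"offset": [0, 0, 0], "rot": [0, 0, 0], "gripper": 1},
    {"offset": [0, 0, 0], "rot": [0, 0, 0], "gripper": 1}
  ]
}}

```text
time_s: 20.1
eef_pos: [377.8, 221.2, 383.9]
ee_rot: [-0.0, 0.204, 0.979, -0.0]
force: [-0.1, -0.5, -1.0]
grip_width: 0.317
grip_force: 69.4
```

```bash
python3 - <<'E'
from h import *
import pickle
s=sense(); p=s["eef_pos"]; print(p,s["force"],s["time_s"])
rows=[]
for n,(u0,v0) in(("side",(310,88)),("top",(135,203))):
    ims=[]
    for c in(pickle.load(open(n+"1.pkl","rb")),cap(n)):
        print(n,proj(c,p-[0,0,220]))
        w=90 if n=="side" else 60
        ims.append(cv2.resize(c["color"][v0:v0+w,u0:u0+w,::-1],(295,295),interpolation=2))
    rows.append(np.hstack(ims))
cv2.imwrite("pics/a7.png",np.vstack(rows))
E
```

```text
[377.76076973 221.24589464 383.94046575] [-0.10809984 -0.5064566  -1.00098458] 20.1
side [355.61666902 133.49039365]
side [355.61666902 133.49039365]
top [165.7936505  233.40678294]
top [165.7936505  233.40678294]
```

View pics/a7.png

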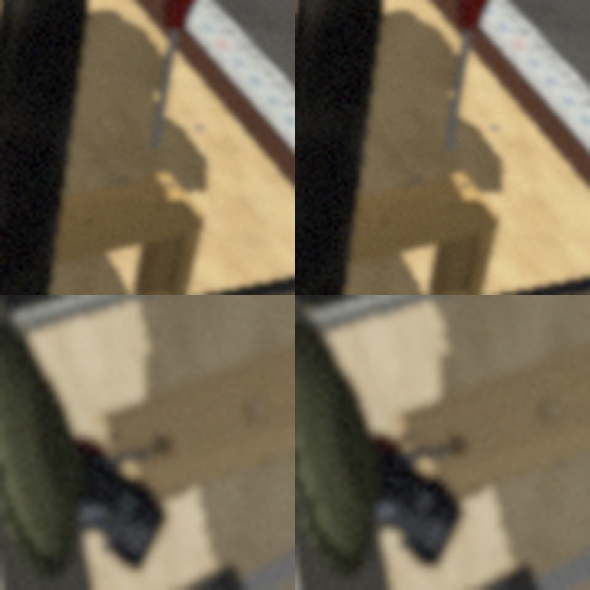

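The before and after crops show the same tip position, side (155,147), so the grasp has not shifted. I'll insert at the recorded pose.

{"method": "step_arm", "body": {
  "plan": [
    {"offset": [0.1, 0.14, 1], "rot": [0, 0, 0], "gripper": 1},
    {"offset": [0.1, 0.14, 3], "rot": [0, 0, 0], "gripper": 1},
    {"offset": [0.1, 0.14, 4.4], "rot": [0, 0, 0], "gripper": 1},
    {"offset": [0.1, 0.14, 4.7], "rot": [0, 0, 0], "gripper": 1},
    {"offset": [0.1, 0.14, 5], "rot": [0, 0, 0], "gripper": 1},
    {"offset": [0.1, 0.14, 5.3], "rot": [0, 0, 0], "gripper": 1},
    {"offset": [0.1, 0.14, 5.5], "rot": [0, 0, 0], "gripper": 1},
    {"offset": [0.1, 0.14, 5.5], "rot": [0, 0, 0], "gripper": 1}
  ]
}}

```text
time_s: 21.0
eef_pos: [377.0, 224.0, 329.1]
ee_rot: [0.0, 0.203, 0.979, 0.0]
force: [0.7, -0.1, -0.6]
grip_width: 0.316
grip_force: 69.4
```

{"method": "step_arm", "body": {
  "plan": [
    {"offset": [0, -0.05, 0.4], "rot": [0, 0, 0], "gripper": 1},
    {"offset": [0, -0.05, 0.8], "rot": [0, 0, 0], "gripper": 1},
    {"offset": [0, -0.05, 1.3], "rot": [0, 0, 0], "gripper": 1},
    {"offset": [0, -0.05, 1.8], "rot": [0, 0, 0], "gripper": 1},
    {"offset": [0, -0.05, 1.8], "rot": [0, 0, 0], "gripper": 1}
  ]
}}

```text
time_s: 21.5
eef_pos: [376.8, 223.6, 310.4]
ee_rot: [-0.0, 0.204, 0.979, 0.0]
force: [0.8, 1.9, -2.1]
grip_width: 0.318
grip_force: 69.8
```

{"method": "step_arm", "body": {
  "plan": [
    {"offset": [0, 0, 1.5], "rot": [0, 0, 0], "gripper": 1},
    {"offset": [0, 0, 3], "rot": [0, 0, 0], "gripper": 1},
    {"offset": [0, 0, 4.5], "rot": [0, 0, 0], "gripper": 1},
    {"offset": [0, 0, 6], "rot": [0, 0, 0], "gripper": 1},
    {"offset": [0, 0, 6.8], "rot": [0, 0, 0], "gripper": 1},
    {"offset": [0, 0, 7.1], "rot": [0, 0, 0], "gripper": 1},
    {"offset": [0, 0, 7.2], "rot": [0, 0, 0], "gripper": 1},
    {"offset": [0, 0, 7.2], "rot": [0, 0, 0], "gripper": 1}
  ]
}}

```text
time_s: 22.3
eef_pos: [377.3, 223.9, 239.5]
ee_rot: [0.001, 0.204, 0.979, 0.001]
force: [2.8, 4.5, -1.0]
grip_width: 0.315
grip_force: 70.2
```

{"method": "step_arm", "body": {
  "plan": [
    {"offset": [0, 0.08, 0.15], "rot": [0, 0, 0], "gripper": 1},
    {"offset": [0, 0.1, 0.3], "rot": [0, 0, 0], "gripper": 1},
    {"offset": [0, 0.1, 0.4], "rot": [0, 0, 0], "gripper": 1},
    {"offset": [0, 0.1, 0.4], "rot": [0, 0, 0], "gripper": 1}
  ]
}}

```text
time_s: 22.7
eef_pos: [377.3, 224.5, 235.2]
ee_rot: [0.0, 0.203, 0.979, 0.0]
force: [1.7, 2.6, 1.1]
grip_width: 0.312
grip_force: 70.1
```

Seated. Open, then retreat upward.

{"method": "step_arm", "body": {
  "plan": [
    {"offset": [0, 0, 0], "rot": [0, 0, 0], "gripper": 4},
    {"offset": [0, 0, 0], "rot": [0, 0, 0], "gripper": 6},
    {"offset": [0, 0, 0], "rot": [0, 0, 0], "gripper": 8.5},
    {"offset": [0, 0, 0], "rot": [0, 0, 0], "gripper": 8.5},
    {"offset": [0, 0, 0], "rot": [0, 0, 0], "gripper": 8.5},
    {"offset": [0, 0, 0], "rot": [0, 0, 0], "gripper": 8.5},
    {"offset": [0, 0, -2], "rot": [0, 0, 0], "gripper": 8.5},
    {"offset": [0, 0, -6], "rot": [0, 0, 0], "gripper": 8.5},
    {"offset": [0, 0, -11], "rot": [0, 0, 0], "gripper": 8.5},
    {"offset": [5, 5, -14], "rot": [0, 0, 0], "gripper": 8.5},
    {"offset": [10, 10, -14], "rot": [0, 0, 0], "gripper": 8.5},
    {"offset": [10, 10, -14], "rot": [0, 0, 0], "gripper": 8.5}
  ]
}}

```text
time_s: 23.9
eef_pos: [324.4, 357.5, 376.0]
ee_rot: [0.001, 0.204, 0.979, 0.001]
force: [0.5, -1.0, -0.9]
grip_width: 0.995
grip_force: 0.0
```

```bash
python3 - <<'E'
from h import *
s=sense(); print(s["eef_pos"],s["force"],s["time_s"],s["grip_width"])
ims=[]
for n,(u0,v0,w) in(("side",(80,80,300)),("top",(140,120,270))):
    c=cap(n); ims.append(cv2.resize(c["color"][v0:v0+w*4//5,u0:u0+w,::-1],(390,312),interpolation=2))
cv2.imwrite("pics/a8.png",np.hstack(ims))
E
```

```text
[324.37454944 357.48340603 375.9996503 ] [ 0.54296297 -1.00104459 -0.93135773] 23.9 0.9952102316213739
```

View pics/a8.png

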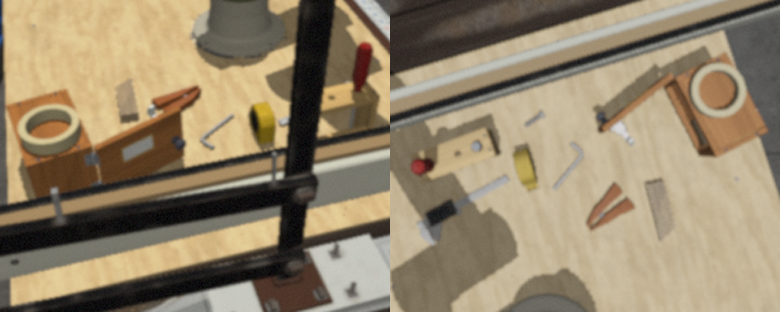

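The screwdriver stands upright in its hole (side (362,65), top (420,165)). The door is open about 1.3 rad, and everything else is in place.

```bash
python3 -c "
from rig import *
print(finish_job())"
```

```text
the job is handed in; nothing more can be done
None
```

The job is handed in at about 24 s of the 72 s allowed, though `finish_job()` returned no verdict: the latch let go at about 11–12 mm of press with readings well under 14 N, the door stands open at about 1.3 rad, the screwdriver is back upright in its hole and released, and nothing else appears moved.

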